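# Wind and start the stiff glue timer on the bench

## Task

Start the glue timer: wind its stiff dial clockwise all the way to the stop, turn it back until its pointer lines up with the green mark, then push the red start button fully in and let go. The timer is light and stands loose on its hardboard sheet, so press the dial down until it seats and keep it pressed firmly (about 15 N, never more than 35 N) whenever you turn it, so that the timer does not spin or shift by more than 15 mm; do not tip it, and leave the other things on the bench alone.

Things in the scene. Friction and masses are not known exactly. Their poses are not given: they have to be found in the camera images.
- timer: Loose blue plastic box, 110 (x) by 180 (y) by 60 mm high, about 0.39 kg (varies by a fifth), on four rubber feet (45 mm out in x, 75 mm in y). Origin: centre of its underside, z up. On top: at y +36 mm a black dial on a grey ring, at y -58 mm a red button. The feet slip before the dial turns unless the dial is pressed down with some 10 N; 15 N is a good value.
- dial (a joint): Dial angle (rad), growing clockwise seen from above. At angle q its pointer (white line at one end of the bar) points along (-cos q, sin q) in the timer's x, y. Stops at 0 and 1.8 (red tick); starts at 0.35 to 0.75. About 0.38 N m of friction either way; stays where left. Wind to within 0.14 of the 1.8 stop, then back to the mark. Forcing it on against the stop turns the box.
- dial_grip (a point): Point on the dial axis, 102 mm over the hardboard, x along the bar (its -x end is the pointer). A round skirt 56 mm wide, flat top 20 mm below this point, carries a bar 52 mm long, 14 mm thick, top 12 mm above this point. Grip the bar across from above, tips just over the skirt. Pressed, it sinks 1 to 10 mm on a 2-3 N spring, then seats rigidly; how far differs each time and is only felt.
- bezel (a joint): Angle (rad) of the grey ring under the dial, 94 mm wide, that carries the green mark; same zero and direction as the dial, so the pointer is at the mark when the dial reads the same as this. Preset by someone between 0.85 and 1.25; too tight to turn, leave it.
- green_mark (a point): The green mark, 18 by 9 mm, on the grey ring, 37 mm from the dial's axis, 63 mm over the hardboard; its x axis points from the mark to the dial's axis.
- start (a joint): Travel of the red start button (m): 0 is out, 0.006 fully in. Springs back. It takes about 1.5 N to begin and 5 N to be fully in.
- start_top (a point): Centre of the red button's top, 28 mm wide, 82 mm over the hardboard in a black collar 44 mm wide that stands 10 mm lower.
- timer_left (a point): Point at the middle of the timer's top edge on its +y (dial) end, 90 mm from its centre, 60 mm up.
- timer_right (a point): The same at its -y (button) end.
- mat: Fixed brown hardboard sheet on the bench, 150 (x) by 230 (y) by 4 mm thick, on which the timer stands. Origin: centre of its underside, at bench height 0.
- bin: Bystander: loose blue open bin, 160 by 100 by 75 mm high, about 0.2 m from the timer's centre on its +y side. Origin: centre of its underside.
- driver: Bystander: loose yellow and black cordless driver lying on its side, 190 by 175 by 55 mm high, on the timer's -y side. Origin: on the bench under its motor, which lies along x; its handle and battery reach 150 mm to its -y.
- sander: Bystander: loose cork sanding block, 70 by 110 by 36 mm high, on the far (+x) side of the timer. Origin: centre of its underside.

How it is judged:
By the outcome, as a careful person would: the job done as asked, in the order asked, and still so for the second after the job is handed in, with the robot touching nothing.
It also fails if it takes over 64 s, if anything falls off the work surface, if the arm or the gripper's body presses on something with over 40 N, if the wrist force passes 120 N, or if a joint passes its speed limit or range.

## Robot

A 6-joint arm with a two-finger parallel gripper is mounted at the origin on the work surface. World frame = base frame: x ahead of the robot, y to its left, z up, the work surface at z = 0. Lengths are in m, angles in rad, forces in N, time in s.
With the tool pointing down it reaches from about 0.35 to 0.875 m from the base axis. Payload 4.2 kg.
Tool frame: the origin (TCP) lies between the finger pads; the fingertips stand 17 mm ahead of it and the grasp point (between the pads) lies 2 mm behind it; z points along the fingers, y is the line along which they close (so a half turn about z gives the same grasp; the last joint's range is limited). The gripper opens to 85 mm and grips with 20 to 120 N. Pads are 22 mm wide; open, the fingers measure 114 mm over their backs; the gripper's body (76 mm by 85 mm) begins 54 mm behind the grasp point. The pads swing forward as they close: fully open they stand 13 mm farther back than shut.
Start: joints at [-0.952, 0.385, 0.008, 0, -1.194, -0.259], TCP at [0.22, -0.585, 0.248] pointing down, gripper open.
Joint ranges: [-3.14, 3.14], [-1.21, 2.06], [-1.07, 1.41], [-3.16, 2.05], [-2.99, -0.16], [-3.1, 3.1]. Speed limits (rad/s): [2.79, 2.79, 3.14, 3.14, 3.14, 3.14].

## Interface

Orientations are given as a unit quaternion [w, x, y, z].
In Python, from rig import robot gives the robot as it stands.
- The arm moves only by the tool arm_command, never from a script. Its arguments are lists of equal length, an entry for each row: "translation": the shift along the tool's x, y, z in m, a list of three; "rot": the turn, a rotation vector about the tool's x, y, z in degrees, a list of three; "fingers": the opening, from 0 (shut) to 1 (fully open). In form: {"translation": [[tx, ty, tz], ...], "rot": [[ax, ay, az], ...], "fingers": [fingers, ...]}. A call has 1 to 10 rows; each row is the pose to reach, as a shift and turn from the pose commanded when the call began, along the tool's axes at that moment; what a row does not reach only later rows make up. A row lasts 1/8 s, in which the tool goes at most 62.5 mm and 10.7 degrees, less where a joint would pass 70% of its speed; a pose out of reach is approached as far as the arm can. A call with a gripper value outside its range is refused whole. The fingers move at their own pace and stop on an object; "newtons" is the grip in N (left out, the last holds). Time passes only in rows, so rows that repeat a pose let the fingers close. It gives the time, the measured TCP pose, the force, the opening and the grip force at its end, in the units of the state.
- robot.sense(): the state, without advancing time (a new reading comes with each control period).
- robot.camera(name): name is "side" or "top"; returns (picture, depth): 420x560x3 uint8, red, green, blue; 420x560 float32, m along the optical axis (not along the pixel's ray), 0 where there is no reading.
- robot.camera_params(name): a dict with "vfov" (degrees; the focal length in pixels is half the picture's height over the tangent of half this angle, whatever the lens; pixels are square), "cx", "cy" (the principal point, pixels), "R" (3x3) and "t" (3): a world point X has camera coordinates R X + t. Camera axes: x right, y down, z forward; pixel columns grow to the right and rows downward; lengths in m; the calibration is good to about 2 mm. A picture is of the moment at which its call begins. camera_params takes no time and is no camera call.
- robot.hand_in(): hands the job in; it is judged then, once.
The state is a dict: "t": time; "q": joint angles; "qvel": joint speeds; "tau": joint torques, N m; "tcp_pos": TCP position; "tcp_rot": TCP orientation; "contact_force": force on the tool from outside, world axes, zero at the start; "ft_torque": the same for the moment, N m; "grip_width": opening from 0.0 (shut) to 1.0 (fully open); "finger_force": force on a finger pad.
Only numpy, scipy, OpenCV 4.12 (cv2) and the standard library are available. Lean on these libraries where they do the work, as an engineer would, in place of code of your own. Each camera call takes 0.05 s, during which the arm holds its last target. There are 200 camera calls.

## Working session

There is one attempt and no reset: what is moved stays moved. The work goes in short steps, Python scripts to look and compute and a tool call to move; the robot and the scene stay as the last step left them, time stands still between calls to the robot, and variables do not carry over. Pictures are saved under pics/ and viewed, at most 10 in all, crops included, and the job is handed in when it is done.

Besides the shell and the picture viewer there is one more tool, called after "Call:" as name(argument=value, ...) on one line, values as JSON. arm_command: Moves the arm, as the interface text tells. Its arguments: {"type":"object","properties":{"translation":{"type":"array"},"rot":{"type":"array"},"fingers":{"type":"array"},"newtons":{"type":"number"}},"required":["translation","rot","fingers"]}

```bash
mkdir -p pics; cat > h.py <<'E'
import numpy as np, cv2
from rig import robot
def save(im,n): cv2.imwrite('pics/'+n,im[:,:,::-1])
def ray(name,u,v,z):
    p=robot.camera_params(name); f=210/np.tan(np.radians(p['vfov'])/2)
    R=np.array(p['R']);t=np.array(p['t'])
    c=-R.T@t; d=R.T@np.array([(u-p['cx'])/f,(v-p['cy'])/f,1])
    return c+d*(z-c[2])/d[2]
def proj(name,X):
    p=robot.camera_params(name); f=210/np.tan(np.radians(p['vfov'])/2)
    c=np.array(p['R'])@np.array(X)+np.array(p['t']); return p['cx']+f*c[0]/c[2],p['cy']+f*c[1]/c[2]
E
python3 - <<'E'
from h import *
for n in('top','side'):
    im,d=robot.camera(n); save(im,n+'0.png'); np.save(n+'0.npy',d); print(robot.camera_params(n))
print(robot.sense())
E
```

```text
{'vfov': 45.13795541316356, 'cx': 280.767514839696, 'cy': 211.97486146131791, 'R': array([[-3.18809713e-02, -9.99491673e-01, -1.10574854e-05],
       [-9.77294142e-01,  3.11752512e-02, -2.09581165e-01],
       [ 2.09474974e-01, -6.67084468e-03, -9.77791253e-01]]), 't': array([0.07082581, 0.60110603, 0.93760245])}
{'vfov': 46.95604752031175, 'cx': 281.0862885655001, 'cy': 211.38765959001998, 'R': array([[ 0.98608374, -0.16581984, -0.01194346],
       [-0.13296159, -0.74347798, -0.65540958],
       [ 0.09980021,  0.64787675, -0.75517921]]), 't': array([-0.57077104,  0.17878337,  0.94114664])}
{'t': 0.1, 'q': array([-9.52373466e-01,  3.85497225e-01,  6.74745635e-03, -4.17613126e-04,
       -1.19401249e+00, -2.58576987e-01]), 'qvel': array([-7.21129922e-04, -2.10127355e-03,  1.95676175e-03,  1.01705974e-03,
        1.24240495e-05,  1.02560026e-03]), 'tau': array([-4.61518011e-04, -3.93318629e+01,  1.88928026e+01,  4.19791728e+00,
       -2.59460743e-03,  8.18993982e-06]), 'tcp_pos': array([ 0.21990539, -0.5845072 ,  0.24731704]), 'tcp_rot': array([-2.41627612e-04, -1.78877890e-01,  9.83870772e-01,  9.72370651e-04]), 'contact_force': array([ 0.09806856, -0.51927348,  0.3399118 ]), 'ft_torque': array([-0.02512261, -0.00418633, -0.01846759]), 'finger_force': 0.0, 'grip_width': 1.0030672744353177}
```

View pics/top0.png

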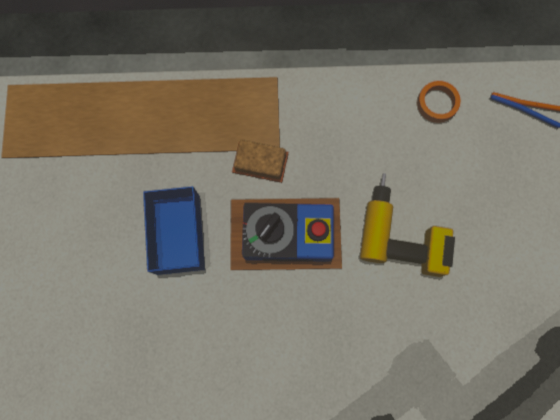

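View pics/side0.png

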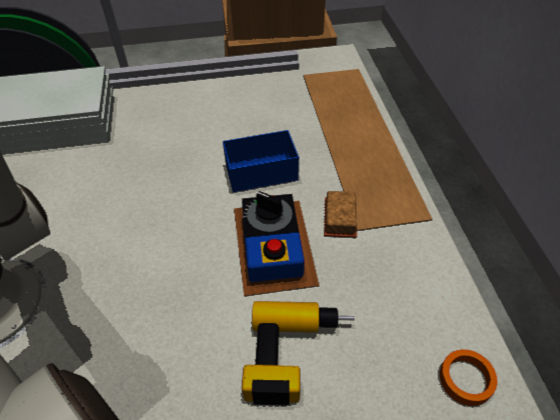

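The top view shows the timer with its dial near (270,231), the green mark near (252,239) and the button near (318,230). The bar points down-left, and the bin is on the left, the driver on the right and the sander above. The side view agrees: dial near (268,207), button near (274,248).

```bash
python3 - <<'E'
from h import *
for n,box,zs in(('top',(190,190,350,275),(.082,.063)),('side',(225,180,320,295),(.082,.063))):
    im=cv2.imread(f'pics/{n}0.png'); x0,y0,x1,y1=box; c=im[y0:y1,x0:x1]
    b,g,r=[c[:,:,i].astype(int) for i in range(3)]
    for nm,m,z in(('red',(r>130)&(g<70)&(b<80),.082),('green',(g>r+35)&(g>b+20),.063)):
        k,l,s,ce=cv2.connectedComponentsWithStats(m.astype(np.uint8))
        if k>1:
            i=1+np.argmax(s[1:,4]); u,v=ce[i]+[x0,y0]; print(n,nm,s[i,4],(u,v),ray(n,u,v,z))
    hsv=cv2.cvtColor(c,cv2.COLOR_BGR2HSV); m=((np.abs(b-r)<25)&(r>65)&(r<125)&(np.abs(g-r)<20)).astype(np.uint8)
    k,l,s,ce=cv2.connectedComponentsWithStats(m)
    for i in range(1,k):
        if 300<s[i,4]<4000:
            print(n,'grey',s[i],ce[i]); 
            cs,_=cv2.findContours((l==i).astype(np.uint8),cv2.RETR_EXTERNAL,cv2.CHAIN_APPROX_NONE)
            e=cv2.fitEllipse(cv2.convexHull(cs[0])); u,v=np.array(e[0])+[x0,y0]; print(e,ray(n,u,v,.063))
im=cv2.imread('pics/top0.png')[190:275,222:350]; a=cv2.resize(im,None,fx=4,fy=4,interpolation=cv2.INTER_CUBIC)
im=cv2.imread('pics/side0.png')[182:297,225:325]; b=cv2.resize(im,None,fx=2.8,fy=2.8,interpolation=cv2.INTER_CUBIC)
o=np.zeros((340,800,3),np.uint8); o[:340,:512]=a; o[:b.shape[0],515:515+b.shape[1]]=b
cv2.imwrite('pics/c1.png',o)
E
```

```text
top red 121 (np.float64(318.12396694214874), np.float64(228.4214876033058)) [ 0.56437054 -0.01932105  0.082     ]
top green 36 (np.float64(252.86111111111111), np.float64(238.69444444444446)) [0.55139484 0.10802342 0.063     ]
top grey [  0   0  20  85 366] [12.71311475 46.95628415]
((6.719909191131592, 45.251319885253906), (25.419761657714844, 91.70748901367188), 179.14599609375) [0.56174646 0.21807667 0.063     ]
top grey [  52   16   52   51 1173] [78.74509804 40.62915601]
((76.4620361328125, 42.08539581298828), (47.636863708496094, 57.86359405517578), 50.224971771240234) [0.56368242 0.08102552 0.063     ]
side red 108 (np.float64(273.9166666666667), np.float64(244.48148148148147)) [ 0.56296868 -0.01756994  0.082     ]
side green 4 (np.float64(255.5), np.float64(201.5)) [0.54415807 0.11575253 0.063     ]
side grey [ 18  20  49  31 476] [43.6512605  38.33613445]
((42.54297637939453, 33.790374755859375), (32.76530075073242, 47.81005859375), 89.18932342529297) [0.56418873 0.0773493  0.063     ]
```

View pics/c1.png

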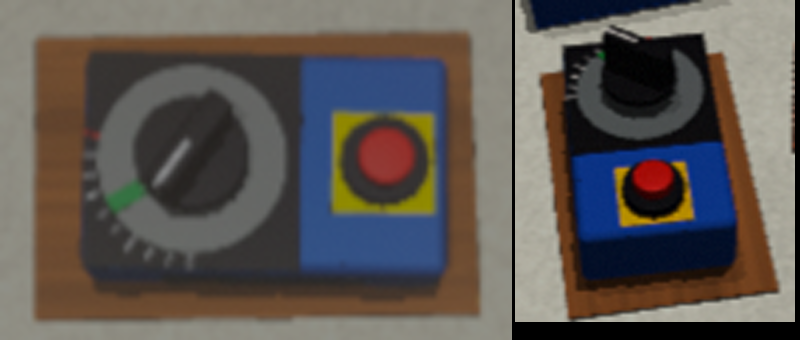

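The enlarged crop (4x, offset 222,190) shows the ring centred at about (192,158). The white pointer line runs from (187,143) to (156,186), the green mark is at (126,197), and the button top is at (386,156).

```bash
python3 - <<'E'
from h import *
P=lambda a,b,z:ray('top',a/4-.4+222,b/4-.4+190,z)
c=P(192,158,.067); b=P(386,156,.086); g=P(126,197,.067); p0=P(187,143,.118);p1=P(156,186,.118)
bs=ray('side',273.9,244.5,.086)
print(c,b,bs,g,p0,p1)
print('dist',np.linalg.norm((c-b)[:2]))
y=(c-b)[:2]; y/=np.linalg.norm(y); x=np.array([y[1],-y[0]])
ang=lambda d: np.arctan2(d[:2]@y,-(d[:2]@x))
print('yaw',np.arctan2(x[1],x[0]),'pointer',ang(p1-p0),'p1 from c',ang(p1-c),'green',ang(g-c),np.linalg.norm((g-c)[:2]))
# bar ends
e0=P(160,190,.118);e1=P(218,95,.118);print('bar mid',(e0+e1)/2,np.linalg.norm(e0-e1),ang(e0-e1))
from scipy.spatial.transform import Rotation as Ro
s=robot.sense();q=s['tcp_rot'];R=Ro.from_quat(np.r_[q[1:],q[0]]).as_matrix();print(R,s['tcp_pos'])
E
```

```text
[0.5687249  0.07462889 0.067     ] [ 0.56331152 -0.01893529  0.086     ] [ 0.56255016 -0.0206056   0.086     ] [0.55042743 0.10736041 0.067     ] [0.56671498 0.07590795 0.118     ] [0.54692402 0.09080184 0.118     ]
dist 0.09372064362080679
yaw -0.05779290852166044 pointer 0.5873447825316445 p1 from c 0.5804709819410144 green 1.0032639471393645 0.037498664821424436
bar mid [0.56703225 0.07490082 0.118     ] 0.05232516237613794 0.5111092500418515
[[-9.36005284e-01 -3.51984986e-01 -8.23331912e-04]
 [-3.51985926e-01  9.36003510e-01  1.82693045e-03]
 [ 1.27589470e-04  1.99981780e-03 -9.99997992e-01]] [ 0.21990539 -0.5845072   0.24731704]
```

Call:
arm_command(translation=[[-0.043,0.038,0],[-0.086,0.076,0],[-0.129,0.114,0],[-0.172,0.152,0],[-0.215,0.19,0],[-0.258,0.228,0],[-0.301,0.266,0],[-0.344,0.304,0],[-0.387,0.342,0],[-0.43,0.38,0]], rot=[[0,0,-9.5],[0,0,-19],[0,0,-28.5],[0,0,-38],[0,0,-47.5],[0,0,-57],[0,0,-66.5],[0,0,-76],[0,0,-85.5],[0,0,-95]], fingers=[0.6,0.6,0.6,0.6,0.6,0.6,0.6,0.6,0.6,0.6], newtons=60)

```text
t: 1.35
tcp_pos: [0.4891, -0.076, 0.2482]
tcp_rot: [0.0, 0.848, -0.53, -0.0]
contact_force: [0.1, 0.4, 0.4]
grip_width: 0.602
finger_force: 0.0
```

```bash
cat >> h.py <<'E'
from scipy.spatial.transform import Rotation as Ro
def st():
    s=robot.sense();q=s['tcp_rot'];R=Ro.from_quat(np.r_[q[1:],q[0]]).as_matrix()
    return s,R,np.degrees(np.arctan2(R[1,0],R[0,0]))
def togo(x,y,z,ang):
    s,R,a=st(); print('t',s['t'],'tcp',s['tcp_pos'].round(4),'a',a.round(2),'tilt',R[:,2].round(4),'F',s['contact_force'].round(1),'q',s['q'].round(2))
    print('tool shift',(R.T@(np.array([x,y,z])-s['tcp_pos'])).round(4),'rotz',((a-ang+180)%360-180).round(2))
E
python3 -c "
from h import *
togo(.568,.0748,.14,-36)"
```

```text
t 1.35 tcp [ 0.4891 -0.076   0.2482] a -64.06 tilt [-2.e-04  0.e+00 -1.e+00] F [0.1 0.4 0.4] q [ 0.17  0.16 -0.3  -0.   -1.11  0.28]
tool shift [-0.1011 -0.137   0.1082] rotz -28.06
```

Call:
arm_command(translation=[[-0.03,-0.04,0.0],[-0.06,-0.08,0.02],[-0.085,-0.115,0.05],[-0.101,-0.137,0.08],[-0.101,-0.137,0.108],[-0.101,-0.137,0.108]], rot=[[0,0,-9],[0,0,-18],[0,0,-28],[0,0,-28],[0,0,-28],[0,0,-28]], fingers=[0.6,0.6,0.6,0.6,0.6,0.6])

```text
t: 2.1
tcp_pos: [0.5668, 0.0721, 0.1376]
tcp_rot: [0.002, 0.95, -0.312, -0.003]
contact_force: [-0.4, -0.6, 0.5]
grip_width: 0.602
finger_force: 0.0
```

```bash
python3 -c "
from h import *
togo(.568,.0748,.108,-36)
for n,bx,f in(('side',(225,150,325,240),3.9),('top',(222,180,332,270),3.6)):
    im,_=robot.camera(n); save(im,n+'2.png')
    c=im[bx[1]:bx[3],bx[0]:bx[2]]; globals()[n]=cv2.resize(c,None,fx=f,fy=f,interpolation=cv2.INTER_CUBIC)
h=min(side.shape[0],top.shape[0]); save(np.hstack([side[:h],top[:h]]),'c2.png')
"
```

```text
t 2.1 tcp [0.5668 0.0721 0.1376] a -36.38 tilt [-0.0065 -0.0022 -1.    ] F [-0.4 -0.6  0.5] q [ 0.41  0.4  -0.27 -0.   -0.91  0.53]
tool shift [-0.0005 -0.003   0.0295] rotz -0.38
```

View pics/c2.png

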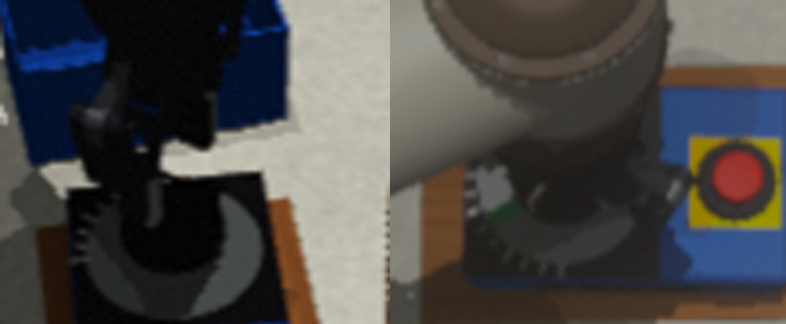

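The side view shows the open fingers on either side of the bar above the dial. The top view shows the dial partly hidden under the wrist and the box unmoved. I'll descend and close.

Call:
arm_command(translation=[[0,0,0.012],[0,0,0.024],[0,0,0.032],[0,0,0.032]], rot=[[0,0,0],[0,0,0],[0,0,0],[0,0,0]], fingers=[0.6,0.6,0.6,0.6])

```text
t: 2.7
tcp_pos: [0.5681, 0.0721, 0.1074]
tcp_rot: [0.001, 0.95, -0.312, -0.001]
contact_force: [0.4, -0.1, 0.4]
grip_width: 0.603
finger_force: 0.0
```

```bash
python3 -c "
from h import *
togo(.568,.0748,.108,-36)"
```

```text
t 2.7 tcp [0.5681 0.0721 0.1074] a -36.39 tilt [-1.7e-03 -7.0e-04 -1.0e+00] F [ 0.4 -0.1  0.4] q [ 0.41  0.44 -0.3  -0.   -0.83  0.53]
tool shift [-0.0017 -0.0021 -0.0006] rotz -0.39
```

Call:
arm_command(translation=[[-0.002,-0.002,0],[-0.002,-0.002,0],[-0.002,-0.002,0],[-0.002,-0.002,0],[-0.002,-0.002,0],[-0.002,-0.002,0],[-0.002,-0.002,0],[-0.002,-0.002,0]], rot=[[0,0,0],[0,0,0],[0,0,0],[0,0,0],[0,0,0],[0,0,0],[0,0,0],[0,0,0]], fingers=[0.6,0.4,0.3,0.2,0.1,0.1,0.1,0.1], newtons=25)

```text
t: 3.7
tcp_pos: [0.5682, 0.0752, 0.1084]
tcp_rot: [-0.0, 0.95, -0.312, -0.0]
contact_force: [-0.6, 0.2, 1.0]
grip_width: 0.158
finger_force: 25.8
```

```bash
python3 -c "
from h import *
togo(.568,.0748,.108,-36);s=st()[0];print(s['grip_width'],s['finger_force'],s['ft_torque'])"
```

```text
t 3.7 tcp [0.5682 0.0752 0.1084] a -36.4 tilt [ 0.  0. -1.] F [-0.6  0.2  1. ] q [ 0.41  0.44 -0.3  -0.   -0.83  0.52]
tool shift [0.0001 0.0004 0.0004] rotz -0.4
0.15795866052023813 25.797470211982727 [ 0.02944973  0.17710199 -0.26750844]
```

Call:
arm_command(translation=[[0,0,0],[0,0,0.001],[0,0,0.002]], rot=[[0,0,0],[0,0,0],[0,0,0]], fingers=[0.1,0.1,0.1], newtons=60)

```text
t: 4.08
tcp_pos: [0.5681, 0.0752, 0.1062]
tcp_rot: [0.0, 0.95, -0.312, -0.0]
contact_force: [-0.5, 0.2, 2.2]
grip_width: 0.154
finger_force: 63.2
```

Call:
arm_command(translation=[[0,0,0.001],[0,0,0.001]], rot=[[0,0,0],[0,0,0]], fingers=[0.1,0.1])

```text
t: 4.32
tcp_pos: [0.5682, 0.0752, 0.1052]
tcp_rot: [0.0, 0.95, -0.312, -0.0]
contact_force: [-1.1, 0.2, 1.1]
grip_width: 0.149
finger_force: 63.2
```

Call:
arm_command(translation=[[0,0,0.001],[0,0,0.001]], rot=[[0,0,0],[0,0,0]], fingers=[0.1,0.1])

```text
t: 4.58
tcp_pos: [0.5681, 0.0752, 0.1042]
tcp_rot: [0.0, 0.95, -0.312, -0.0]
contact_force: [-0.7, -0.8, 1.5]
grip_width: 0.155
finger_force: 63.2
```

Call:
arm_command(translation=[[0,0,0.001],[0,0,0.001]], rot=[[0,0,0],[0,0,0]], fingers=[0.1,0.1])

```text
t: 4.82
tcp_pos: [0.5681, 0.0752, 0.1033]
tcp_rot: [0.0, 0.95, -0.312, -0.0]
contact_force: [-2.3, 0.1, 2.1]
grip_width: 0.156
finger_force: 63.5
```

Call:
arm_command(translation=[[0,0,0.001],[0,0,0.001]], rot=[[0,0,0],[0,0,0]], fingers=[0.1,0.1])

```text
t: 5.08
tcp_pos: [0.5682, 0.0752, 0.1033]
tcp_rot: [0.0, 0.95, -0.312, 0.0]
contact_force: [-3.0, -0.2, 6.3]
grip_width: 0.152
finger_force: 64.1
```

Call:
arm_command(translation=[[0,0,0.001],[0,0,0.001]], rot=[[0,0,0],[0,0,0]], fingers=[0.1,0.1])

```text
t: 5.32
tcp_pos: [0.5682, 0.0752, 0.1032]
tcp_rot: [0.0, 0.95, -0.312, 0.0]
contact_force: [-5.6, -0.1, 11.5]
grip_width: 0.147
finger_force: 64.8
```

Call:
arm_command(translation=[[-0.0008,0.0006,0.001],[-0.0008,0.0006,0.001]], rot=[[0,0,0],[0,0,0]], fingers=[0.1,0.1])

```text
t: 5.58
tcp_pos: [0.5681, 0.0752, 0.1032]
tcp_rot: [-0.0, 0.95, -0.312, 0.001]
contact_force: [-4.6, -0.7, 15.0]
grip_width: 0.146
finger_force: 65.1
```

```bash
python3 -c "
from h import *
togo(.568,.0748,.108,-36);s=st()[0];print(s['grip_width'],s['finger_force'],s['ft_torque'],s['contact_force'])"
```

```text
t 5.575 tcp [0.5681 0.0752 0.1032] a -36.32 tilt [ 2.9e-03 -2.0e-04 -1.0e+00] F [-4.6 -0.7 15. ] q [ 0.41  0.44 -0.31  0.   -0.82  0.52]
tool shift [ 0.0001  0.0004 -0.0048] rotz -0.32
0.1458694733025736 65.08791446685791 [-0.19658523  1.42692651 -0.2749297 ] [-4.64930734 -0.71254966 14.99801749]
```

Call:
arm_command(translation=[[0,0,0],[0,0,0],[0,0,0],[0,0,0],[0,0,0],[0,0,0],[0,0,0]], rot=[[0,0,2],[0,0,5],[0,0,8],[0,0,12],[0,0,16],[0,0,20],[0,0,20]], fingers=[0.1,0.1,0.1,0.1,0.1,0.1,0.1])

```text
t: 6.45
tcp_pos: [0.5682, 0.0752, 0.1032]
tcp_rot: [-0.0, 0.882, -0.471, 0.001]
contact_force: [-4.7, -1.0, 14.7]
grip_width: 0.152
finger_force: 64.9
```

```bash
cat > s.py <<'E'
from h import *
togo(.568,.0748,.1032,-36);s=st()[0];print(s['grip_width'],s['finger_force'],s['ft_torque'])
E
python3 s.py; python3 -c "
from h import *
im,_=robot.camera('side');save(im,'side3.png');im2,_=robot.camera('top');save(im2,'top3.png')
for n,i,bx,z in(('side',im,(240,225,310,270),.086),('top',im2,(295,205,345,255),.086)):
    c=i[bx[1]:bx[3],bx[0]:bx[2]].astype(int);m=(c[...,0]>130)&(c[...,1]<70)&(c[...,2]<80);v,u=np.nonzero(m);print(n,len(u),u.mean()+bx[0],v.mean()+bx[1])
"
```

```text
t 6.45 tcp [0.5682 0.0752 0.1032] a -56.21 tilt [ 3.e-03 -7.e-04 -1.e+00] F [-4.7 -1.  14.7] q [ 0.42  0.44 -0.31  0.   -0.82  0.17]
tool shift [ 0.0002  0.0004 -0.    ] rotz -20.21
0.15211099548734913 64.86565589904785 [-0.1669202   1.43901733  0.20876884]
side 114 274.10526315789474 244.2719298245614
top 129 318.15503875968994 228.14728682170542
```

Call:
arm_command(translation=[[0,0,0],[0,0,0],[0,0,0],[0,0,0],[0,0,0],[0,0,0],[0,0,0],[0,0,0],[0,0,0],[0,0,0]], rot=[[0,0,3],[0,0,8],[0,0,13],[0,0,18],[0,0,23],[0,0,28],[0,0,33],[0,0,38],[0,0,42],[0,0,44]], fingers=[0.1,0.1,0.1,0.1,0.1,0.1,0.1,0.1,0.1,0.1])

```text
t: 7.8
tcp_pos: [0.5683, 0.0753, 0.1032]
tcp_rot: [0.001, -0.641, 0.767, -0.001]
contact_force: [-4.5, -1.0, 14.9]
grip_width: 0.146
finger_force: 64.7
```

```bash
python3 s.py
```

```text
t 7.8 tcp [0.5683 0.0753 0.1032] a -100.22 tilt [ 3.1e-03 -8.0e-04 -1.0e+00] F [-4.5 -1.  14.9] q [ 0.42  0.44 -0.31  0.   -0.82 -0.6 ]
tool shift [ 0.0005  0.0002 -0.    ] rotz -64.22
0.14590406132451916 64.66920375823975 [-0.17969629  1.34589888  0.34817465]
```

Call:
arm_command(translation=[[0,0,0],[0,0,0]], rot=[[0,0,2],[0,0,2]], fingers=[0.1,0.1])

```text
t: 8.05
tcp_pos: [0.5683, 0.0753, 0.1032]
tcp_rot: [0.001, -0.628, 0.778, -0.001]
contact_force: [-4.3, -0.7, 14.5]
grip_width: 0.151
finger_force: 64.8
```

```bash
python3 s.py
```

```text
t 8.05 tcp [0.5683 0.0753 0.1032] a -102.18 tilt [ 3.1e-03 -7.0e-04 -1.0e+00] F [-4.3 -0.7 14.5] q [ 0.42  0.44 -0.31  0.   -0.82 -0.63]
tool shift [ 0.0005  0.0002 -0.    ] rotz -66.18
0.1507906905803452 64.82594847679138 [-0.15655834  1.40711325  0.31741141]
```

Call:
arm_command(translation=[[0,0,0],[0,0,0]], rot=[[0,0,2],[0,0,2]], fingers=[0.1,0.1])

```text
t: 8.3
tcp_pos: [0.5683, 0.0753, 0.1032]
tcp_rot: [0.001, -0.614, 0.789, -0.001]
contact_force: [-4.3, 0.1, 14.8]
grip_width: 0.154
finger_force: 64.8
```

```bash
python3 s.py
```

```text
t 8.3 tcp [0.5683 0.0753 0.1032] a -104.18 tilt [ 3.1e-03 -7.0e-04 -1.0e+00] F [-4.3  0.1 14.8] q [ 0.42  0.44 -0.31  0.   -0.82 -0.66]
tool shift [ 0.0005  0.0002 -0.    ] rotz -68.18
0.1537850327332955 64.82489705085754 [-0.16085639  1.36146793  0.27465776]
```

Call:
arm_command(translation=[[0,0,0],[0,0,0]], rot=[[0,0,1.5],[0,0,1.5]], fingers=[0.1,0.1])

```text
t: 8.55
tcp_pos: [0.5683, 0.0753, 0.1032]
tcp_rot: [0.001, -0.604, 0.797, -0.001]
contact_force: [-4.7, -0.6, 14.3]
grip_width: 0.154
finger_force: 64.8
```

```bash
python3 s.py
```

```text
t 8.55 tcp [0.5683 0.0753 0.1032] a -105.67 tilt [ 3.1e-03 -7.0e-04 -1.0e+00] F [-4.7 -0.6 14.3] q [ 0.42  0.44 -0.31  0.   -0.82 -0.69]
tool shift [ 0.0005  0.0002 -0.    ] rotz -69.67
0.15410539712119084 64.80141520500183 [-0.16312703  1.39861979  0.26639194]
```

Call:
arm_command(translation=[[0,0,0],[0,0,0]], rot=[[0,0,1.5],[0,0,1.5]], fingers=[0.1,0.1])

```text
t: 8.8
tcp_pos: [0.5687, 0.0753, 0.1032]
tcp_rot: [0.001, -0.594, 0.804, -0.002]
contact_force: [-3.3, -0.9, 13.6]
grip_width: 0.151
finger_force: 64.7
```

```bash
python3 s.py; python3 -c "
from h import *
im2,_=robot.camera('top');save(im2,'top4.png');im,_=robot.camera('side');save(im,'side4.png')
for n,i,bx,z in(('side',im,(240,225,310,270),.086),('top',im2,(295,205,345,255),.086)):
    c=i[bx[1]:bx[3],bx[0]:bx[2]].astype(int);m=(c[...,0]>130)&(c[...,1]<70)&(c[...,2]<80);v,u=np.nonzero(m);print(n,len(u),u.mean()+bx[0],v.mean()+bx[1])
"
```

```text
t 8.8 tcp [0.5687 0.0753 0.1032] a -107.11 tilt [ 4.1e-03 -7.0e-04 -1.0e+00] F [-3.3 -0.9 13.6] q [ 0.42  0.44 -0.31  0.   -0.82 -0.72]
tool shift [0.0007 0.0005 0.    ] rotz -71.11
0.15117181337430208 64.71648216247559 [-0.19984667  1.04148149  0.51473508]
side 113 273.92035398230087 244.38053097345133
top 128 318.046875 228.34375
```

The torque jumped to 0.51 N m at about the predicted angle, so the dial is on its stop, and the box hasn't moved. I'll turn it back to the mark now (target angle about -61°).

Call:
arm_command(translation=[[0,0,0],[0,0,0],[0,0,0],[0,0,0],[0,0,0],[0,0,0],[0,0,0],[0,0,0],[0,0,0],[0,0,0]], rot=[[0,0,-3],[0,0,-8],[0,0,-13],[0,0,-18],[0,0,-24],[0,0,-30],[0,0,-36],[0,0,-41],[0,0,-45],[0,0,-46]], fingers=[0.1,0.1,0.1,0.1,0.1,0.1,0.1,0.1,0.1,0.1])

```text
t: 10.15
tcp_pos: [0.5686, 0.0753, 0.1032]
tcp_rot: [-0.001, 0.86, -0.51, 0.002]
contact_force: [-3.0, -1.0, 13.3]
grip_width: 0.151
finger_force: 65.3
```

Call:
arm_command(translation=[[0,0,0],[0,0,0]], rot=[[0,0,0],[0,0,0]], fingers=[0.1,0.1])

```text
t: 10.4
tcp_pos: [0.5686, 0.0753, 0.1032]
tcp_rot: [-0.001, 0.86, -0.51, 0.002]
contact_force: [-3.5, 0.5, 14.2]
grip_width: 0.155
finger_force: 65.1
```

```bash
python3 s.py
```

```text
t 10.4 tcp [0.5686 0.0753 0.1032] a -61.33 tilt [ 4.e-03  1.e-04 -1.e+00] F [-3.5  0.5 14.2] q [ 0.41  0.44 -0.31  0.   -0.82  0.08]
tool shift [ 0.0001  0.0008 -0.    ] rotz -25.33
0.15480361560711964 65.12699604034424 [-0.22115813  1.09629265 -0.34858754]
```

Call:
arm_command(translation=[[0,0,-0.002],[0,0,-0.004],[0,0,-0.004],[0,0,-0.004],[0,0,-0.004],[0,0,-0.004],[0,0,-0.02],[0,0,-0.05],[0,0,-0.09],[0,0,-0.1]], rot=[[0,0,0],[0,0,0],[0,0,0],[0,0,0],[0,0,0],[0,0,0],[0,0,0],[0,0,0],[0,0,0],[0,0,0]], fingers=[0.1,0.1,0.3,0.5,0.5,0.5,0.5,0.5,0.5,0.5])

```text
t: 11.65
tcp_pos: [0.5688, 0.0757, 0.2047]
tcp_rot: [-0.003, 0.86, -0.51, 0.002]
contact_force: [0.4, 0.0, -0.4]
grip_width: 0.504
finger_force: 0.0
```

Call:
arm_command(translation=[[0.04,0.02,0],[0.08,0.045,0],[0.13,0.07,0],[0.176,0.096,0],[0.176,0.096,0]], rot=[[0,0,0],[0,0,0],[0,0,0],[0,0,0],[0,0,0]], fingers=[0.0,0.0,0.0,0.0,0.0])

```text
t: 12.28
tcp_pos: [0.5664, -0.1284, 0.2002]
tcp_rot: [0.0, 0.859, -0.513, -0.0]
contact_force: [0.1, 0.9, -0.4]
grip_width: -0.002
finger_force: 0.0
```

```bash
python3 s.py; python3 -c "
from h import *
o=[]
for n,bx,f in(('side',(230,170,310,250),5),('top',(230,190,310,270),5)):
    im,_=robot.camera(n); save(im,n+'5.png')
    o.append(cv2.resize(im[bx[1]:bx[3],bx[0]:bx[2]],None,fx=f,fy=f,interpolation=cv2.INTER_CUBIC))
save(np.hstack(o),'c5.png')
"
```

```text
t 12.275 tcp [ 0.5664 -0.1284  0.2002] a -61.68 tilt [-8.e-04 -0.e+00 -1.e+00] F [ 0.1  0.9 -0.4] q [ 0.06  0.35 -0.17  0.   -1.05  0.44]
tool shift [-0.1781 -0.0978  0.097 ] rotz -25.68
-0.0023608968234153393 0.0 [ 0.10993373  0.00740202 -0.03898346]
```

View pics/c5.png

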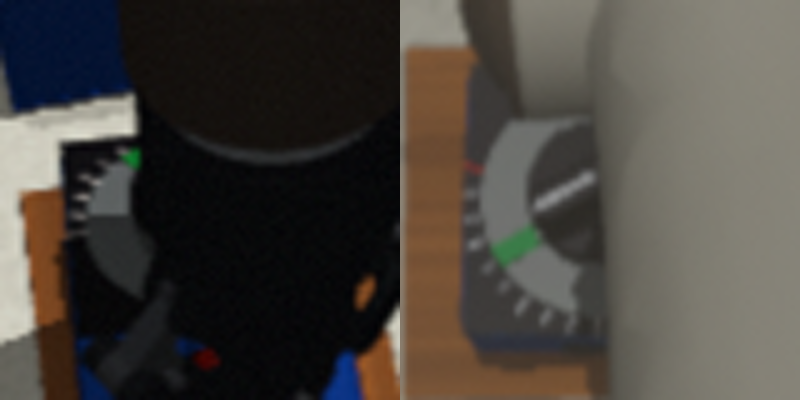

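The pointer line runs from crop (592,178) to (540,206), and the green mark is centred near (517,245). They look nearly aligned, so I'll compute the angles.

```bash
python3 - <<'E'
from h import *
d=lambda v:np.degrees(np.arctan2(v[1],v[0]))
for f in('top0.png','top5.png'):
    im=cv2.imread('pics/'+f).astype(int); b,g,r=im[...,0],im[...,1],im[...,2]
    w=np.clip(g-np.maximum(r,b)-12,0,None)*1.; w[:225]=0;w[255:]=0;w[:,:244]=0;w[:,262:]=0
    V,U=np.mgrid[:420,:560]; u,v=(w*U).sum()/w.sum(),(w*V).sum()/w.sum(); G=ray('top',u,v,.067)
    for C in([.5684,.0752],[.5687,.0746]): print(f,'green',G,d((G[:2]-C)),np.hypot(*(G[:2]-C)))
    w=np.clip(np.minimum(np.minimum(r,g),b)-115,0,None)*1.; 
    m=np.zeros_like(w); m[223:238,256:271]=1; w=w*m
    k,l=cv2.connectedComponents((w>0).astype(np.uint8)); best=max(range(1,k),key=lambda i:w[l==i].sum()); w[l!=best]=0
    vv,uu=np.nonzero(w); P=np.array([ray('top',a,c,.118)[:2] for a,c in zip(uu,vv)]); W=w[vv,uu]
    M=np.average(P,axis=0,weights=W); e,E=np.linalg.eigh(np.cov(P.T,aweights=W)); x=E[:,1]; x=x if x[0]<0 else -x
    print(len(W),'pointer mid',M,'axis',d(x),'from C',d(M-[.5684,.0752]))
P=lambda a,b,z:ray('top',a/5-.4+230,b/5-.4+190,z)[:2]
print('hand',d(P(140,206,.118)-P(192,178,.118)), d(P(117,245,.067)-np.array([.5684,.0752])))
E
```

```text
top0.png green [0.55083261 0.10773725 0.067     ] 118.36532844283492 0.03697682636837211
top0.png green [0.55083261 0.10773725 0.067     ] 118.33325540250122 0.03764732154874388
10 pointer mid [0.55724    0.08384228] axis 141.96746010001473 from C 142.24585076313755
top5.png green [0.55067226 0.10816073 0.067     ] 118.27332907276573 0.037425695070226965
top5.png green [0.55067226 0.10816073 0.067     ] 118.24325317933165 0.03809622257508666
20 pointer mid [0.56189619 0.08819145] axis 118.11644732949966 from C 116.59355335280019
hand 116.94907410560701 118.37743227798886
```

```bash
python3 -c "
from h import *
togo(.5632,-.0195,.115,-61.7)"
```

```text
t 12.375 tcp [ 0.5669 -0.1258  0.2003] a -61.47 tilt [-4.e-04  2.e-04 -1.e+00] F [-0.2  0.9 -1.2] q [ 0.06  0.35 -0.17 -0.   -1.05  0.44]
tool shift [-0.0951 -0.0476  0.0853] rotz 0.23
```

Call:
arm_command(translation=[[-0.03,-0.015,0.0],[-0.07,-0.035,0.02],[-0.095,-0.048,0.05],[-0.095,-0.048,0.075],[-0.095,-0.048,0.085],[-0.095,-0.048,0.085],[-0.095,-0.048,0.085]], rot=[[0,0,0],[0,0,0],[0,0,0],[0,0,0],[0,0,0],[0,0,0],[0,0,0]], fingers=[0,0,0,0,0,0,0])

```text
t: 13.25
tcp_pos: [0.5646, -0.0188, 0.1164]
tcp_rot: [-0.001, 0.86, -0.51, 0.001]
contact_force: [-1.5, 0.2, 1.4]
grip_width: 0.001
finger_force: 0.0
```

Call:
arm_command(translation=[[0,0,0.004],[0,0,0.008],[0,0,0.012],[0,0,0.013]], rot=[[0,0,0],[0,0,0],[0,0,0],[0,0,0]], fingers=[0,0,0,0])

```text
t: 13.75
tcp_pos: [0.5639, -0.0191, 0.1022]
tcp_rot: [0.0, 0.86, -0.51, -0.0]
contact_force: [-1.3, 0.2, 0.7]
grip_width: -0.001
finger_force: 0.9
```

Call:
arm_command(translation=[[0,0,0.002],[0,0,0.004],[0,0,0.004]], rot=[[0,0,0],[0,0,0],[0,0,0]], fingers=[0,0,0])

```text
t: 14.12
tcp_pos: [0.5639, -0.019, 0.0985]
tcp_rot: [0.0, 0.86, -0.51, 0.0]
contact_force: [-2.1, -0.8, 3.8]
grip_width: -0.004
finger_force: 2.0
```

Call:
arm_command(translation=[[0,0,0.001],[0,0,0.002],[0,0,0.002]], rot=[[0,0,0],[0,0,0],[0,0,0]], fingers=[0,0,0])

```text
t: 14.5
tcp_pos: [0.5639, -0.019, 0.0971]
tcp_rot: [0.0, 0.86, -0.51, 0.0]
contact_force: [-3.5, -0.4, 8.2]
grip_width: 0.003
finger_force: 3.9
```

Call:
arm_command(translation=[[0,0,0.001],[0,0,0.001],[0,0,0.001]], rot=[[0,0,0],[0,0,0],[0,0,0]], fingers=[0,0,0])

```text
t: 14.88
tcp_pos: [0.5639, -0.019, 0.097]
tcp_rot: [0.0, 0.86, -0.51, 0.0]
contact_force: [-4.3, -1.0, 12.3]
grip_width: -0.0
finger_force: 6.2
```

Call:
arm_command(translation=[[0,0,-0.005],[0,0,-0.02],[0,0,-0.06],[0,0,-0.11],[0,0,-0.15],[0,0,-0.15]], rot=[[0,0,0],[0,0,0],[0,0,0],[0,0,0],[0,0,0],[0,0,0]], fingers=[0,0,0,0,0,0])

```text
t: 15.62
tcp_pos: [0.5658, -0.0184, 0.2496]
tcp_rot: [-0.003, 0.86, -0.51, 0.003]
contact_force: [-0.1, -0.0, -1.6]
grip_width: 0.001
finger_force: 0.0
```

```bash
python3 -c "
from h import *
togo(.4,-.35,.25,-61.5)"
```

```text
t 15.625 tcp [ 0.5658 -0.0184  0.2496] a -61.36 tilt [ 0.009   0.0018 -1.    ] F [-0.1 -0.  -1.6] q [ 0.25  0.28 -0.14  0.   -1.14  0.25]
tool shift [ 0.2116  0.3045 -0.0025] rotz 0.14
```

The button stayed rigid at 12 N, so it was fully in. I'll move clear and check the final state.

Call:
arm_command(translation=[[0.03,0.04,0],[0.06,0.085,0],[0.09,0.13,0],[0.12,0.175,0],[0.15,0.22,0],[0.18,0.26,0],[0.21,0.3,0],[0.21,0.3,0],[0.21,0.3,0]], rot=[[0,0,0],[0,0,0],[0,0,0],[0,0,0],[0,0,0],[0,0,0],[0,0,0],[0,0,0],[0,0,0]], fingers=[0,0,0,0,0,0,0,0,0])

```text
t: 16.75
tcp_pos: [0.4008, -0.3466, 0.2445]
tcp_rot: [-0.0, 0.86, -0.511, -0.001]
contact_force: [0.5, -0.3, 0.4]
grip_width: 0.003
finger_force: 0.0
```

```bash
python3 -c "
from h import *
im,_=robot.camera('top'); save(im,'top6.png'); c=im[180:280,222:350]
save(cv2.resize(c,None,fx=6,fy=6,interpolation=cv2.INTER_CUBIC),'c6.png')"
```

```text
(no output)
```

View pics/c6.png

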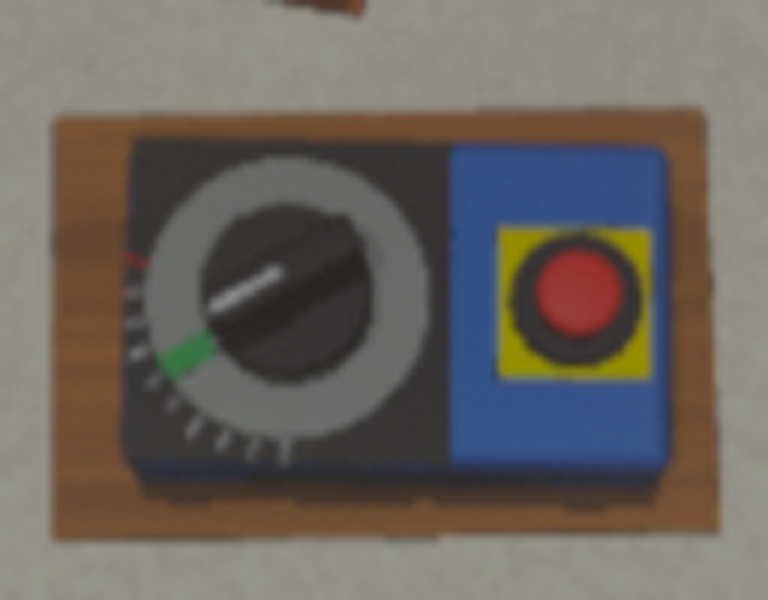

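The crop shows the pointer line, (280,270) to (212,308), parallel to the green mark's direction within about 1–2°. The button at (578,292) is out again and the box hasn't moved on its sheet.

```bash
python3 -c "
from rig import robot
print(robot.hand_in())"
```

```text
the job is handed in; nothing more can be done
None
```

I wound the dial to the stop, turned it back to within about 2° of the green mark, pushed the start button fully in and released it, and handed the job in at about 17 s; the timer did not visibly move.

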